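# Nest the coloured cups on the coaster

## Task

Put the coloured stacking cups away as one upright nested stack in the middle of the round cork coaster: the blue cup at the bottom, the yellow one in it, then the green, and the red one on top, each fully seated in the one below. Leave the white cup and the other things on the worktop where they are, and don't knock any cup over.

Things in the scene. Friction and masses are not known exactly. Their poses are not given: they have to be found in the camera images.
- blue_cup: Stacking plastic cup, plain blue, upright, no handle, 84 mm tall, about 90 g. Foot 38 mm across, widening to 55 mm at 55 mm height; above it (60 to 84 mm) an upright collar 64 mm across: grip it there. Mouth 58 mm inside; raised inner floor 30 mm above the foot, so a nested cup stands 30 mm higher, its collar showing. Fits with 1.5 mm play all round. Origin: centre of the underside; z up.
- yellow_cup: Stacking plastic cup, plain yellow, upright, no handle, 84 mm tall, about 90 g. Foot 38 mm across, widening to 55 mm at 55 mm height; above it (60 to 84 mm) an upright collar 64 mm across: grip it there. Mouth 58 mm inside; raised inner floor 30 mm above the foot, so a nested cup stands 30 mm higher, its collar showing. Fits with 1.5 mm play all round. Origin: centre of the underside; z up.
- green_cup: Stacking plastic cup, plain green, upright, no handle, 84 mm tall, about 90 g. Foot 38 mm across, widening to 55 mm at 55 mm height; above it (60 to 84 mm) an upright collar 64 mm across: grip it there. Mouth 58 mm inside; raised inner floor 30 mm above the foot, so a nested cup stands 30 mm higher, its collar showing. Fits with 1.5 mm play all round. Origin: centre of the underside; z up.
- red_cup: Stacking plastic cup, plain red, upright, no handle, 84 mm tall, about 90 g. Foot 38 mm across, widening to 55 mm at 55 mm height; above it (60 to 84 mm) an upright collar 64 mm across: grip it there. Mouth 58 mm inside; raised inner floor 30 mm above the foot, so a nested cup stands 30 mm higher, its collar showing. Fits with 1.5 mm play all round. Origin: centre of the underside; z up.
- white_cup: Another cup of exactly the same shape (84 mm tall, 64 mm collar) in plain white; it stays where it is. Origin: centre of its underside.
- coaster: Round cork coaster, 96 mm across and 8 mm thick, lying fixed on the worktop, with a thin dark ring 60 mm across marked round its middle. Origin: centre of its underside; z up.
- lemon: Yellow lemon lying down, 77 x 51 x 52 mm (long along its x); bystander. Origin: centre of its underside.
- garlic: Pinkish-white garlic bulb, 56 mm across and 56 mm tall; bystander. Origin: centre of its underside.
- salt_shaker: Salt shaker, clear and grey with a grey top, 44 mm across and 90 mm tall, upright; bystander. Origin: centre of its underside.
There are look-alikes about, which are no part of the job. Of the things that look like the green_cup, take the one that is farthest to the robot's right at the start.

How it is judged:
At the end, for the whole second after the job is handed in: Blue on the coaster within 15 mm of its centre; yellow in blue, green in yellow, red in green, each 26 to 34 mm above the one below, axes within 6 mm; all upright within 0.1 rad, at rest. White cup, lemon, garlic, salt shaker within 30 mm of their starts; white cup and shaker upright (horizontal distance between blue_cup and coaster below 0.015 m and z of blue_cup in the frame of coaster between 0.005 and 0.012 m and z of yellow_cup in the frame of blue_cup between 0.026 and 0.034 m and horizontal distance between yellow_cup and blue_cup below 0.006 m and z of green_cup in the frame of yellow_cup between 0.026 and 0.034 m and horizontal distance between green_cup and yellow_cup below 0.006 m and z of red_cup in the frame of green_cup between 0.026 and 0.034 m and horizontal distance between red_cup and green_cup below 0.006 m and angle between each of blue_cup, yellow_cup, green_cup, red_cup's own z axis and vertical below 0.1 rad and linear speed of each of blue_cup, yellow_cup, green_cup, red_cup below 0.02 m/s and distance of each of white_cup, lemon, garlic, salt_shaker from where it was at the start of the episode below 0.03 m and angle between each of white_cup, salt_shaker's own z axis and vertical below 0.3 rad); the robot touches nothing.
It fails at once if a cup is knocked over or tipped far (angle between any of blue_cup, yellow_cup, green_cup, red_cup, white_cup's own z axis and vertical above 0.7 rad).
It also fails if it takes over 96 s, if anything falls off the work surface, if the arm or the gripper's body presses on something with over 40 N, if the wrist force passes 120 N, or if a joint passes its speed limit or range.

## Robot

A 6-joint arm with a two-finger parallel gripper is mounted at the origin on a cart in front of the work surface, level with it; the furniture and walls round the work are solid. World frame = base frame: x ahead of the robot, y to its left, z up, the work surface at z = 0. Lengths are in m, angles in rad, forces in N, time in s.
With the tool pointing down it reaches from about 0.35 to 0.8 m from the base axis. Payload 7.3 kg.
Tool frame: the origin (TCP) lies midway between the tips of the shut fingers; the grasp point (between the pads) lies 19 mm behind it; z points along the fingers, y is the line along which they close (so a half turn about z gives the same grasp; the last joint's range is limited). The gripper opens to 85 mm and grips with 20 to 120 N. Pads are 22 mm wide; open, the fingers measure 114 mm over their backs; the gripper's body (76 mm by 85 mm) begins 54 mm behind the grasp point. The pads swing forward as they close: fully open they stand 13 mm farther back than shut.
Start: joints at [1.117, 0.342, 1.524, -0, 1.275, -0.146], TCP at [0.159, 0.5, 0.231] pointing down, gripper open.
Joint ranges: [-2.53, 2.53], [-0.77, 2.02], [0.04, 2.7], [-1, 4.14], [0.28, 2.66], [-3.11, 3.11]. Speed limits (rad/s): [2.57, 2.57, 3.14, 3.14, 3.14, 3.14].

## Interface

Orientations are given as a rotation vector (axis times angle).
In Python, from plant import get_state, camera, camera_info, r gives the robot as it stands.
- The arm moves only by the shell command python3 -m handwheel 'ROWS' [OPENING] [FORCE]. ROWS is a JSON object whose one key "series" holds one flat list of numbers, 4 for each row, row after row: the shift along the tool's x, y, z in units of 40 mm (1.0 is 40 mm), then the turn about the tool's z in units of 5 degrees (1.0 is 5 degrees). A call has 1 to 20 rows; each row is the pose to reach, as a shift and turn from the pose commanded when the call began, along the tool's axes at that moment; what a row does not reach only later rows make up. A row lasts 1/12 s, in which the tool goes at most 41.7 mm and 7.16 degrees, less where a joint would pass 70% of its speed; a pose out of reach is approached as far as the arm can. A call with a gripper value outside its range is refused whole. OPENING is the opening, from 0 (shut) to 1 (fully open), set as the call begins (- or left out, the last holds). The fingers move at their own pace and stop on an object; FORCE is the grip in N (left out, the last holds). Time passes only in rows, so rows that repeat a pose let the fingers close. It gives the time, the measured TCP pose, the force, the opening and the grip force at its end, in the units of the state.
- get_state(): the state, without advancing time (a new reading comes with each control period).
- camera(name): name is "scene" or "top" or "wrist"; returns the picture (480x640x3 uint8, red, green, blue); there is no depth.
- camera_info(name): a dict with "intrinsics" (3x3 intrinsics, pixels), "T" (4x4, takes a point from camera to world coordinates). Camera axes: x right, y up, looking along -z (the intrinsics and any distortion apply to the point x, -y, -z); pixel columns grow to the right and rows downward; lengths in m; the calibration is good to about 2 mm. A picture is of the moment at which its call begins: read the wrist's pose just before it. camera_info takes no time and is no camera call; for the wrist camera it gives the pose at the moment of the call.
- r.sign_off(): hands the job in; it is judged then, once.
The state is a dict: "time_s": time; "qpos": joint angles; "qd": joint speeds; "joint_efforts": joint torques, N m; "tcp_pos": TCP position; "tool_rot": TCP orientation; "force": force on the tool from outside, world axes, zero at the start; "moment": the same for the moment, N m; "grip_width": finger opening in m; "finger_force": force on a finger pad.
Only numpy, scipy, OpenCV 4.12 (cv2) and the standard library are available. Lean on these libraries where they do the work, as an engineer would, in place of code of your own. Each camera call takes 0.05 s, during which the arm holds its last target. There are 200 camera calls.

## Working session

There is one attempt and no reset: what is moved stays moved. The work goes in short steps, Python scripts to look and compute and a shell command to move; the robot and the scene stay as the last step left them, time stands still between calls to the robot, and variables do not carry over. Pictures are saved under pics/ and viewed, at most 14 in all, crops included, and the job is handed in when it is done.

```bash
mkdir -p pics
python3 - <<'E'
from plant import get_state,camera,camera_info,r
import cv2,numpy as np
for n in("top","scene"):
    im=camera(n);cv2.imwrite(f"pics/{n}0.png",im[:,:,::-1])
    i=camera_info(n);print(n,np.round(i["intrinsics"],1).tolist(),np.round(i["T"],4).tolist(),[k for k in i])
s=get_state();print({k:np.round(v,3).tolist() for k,v in s.items()})
E
```

```text
top [[608.5, 0.0, 318.2], [0.0, 608.5, 239.5], [0.0, 0.0, 1.0]] [[0.0246, 0.9967, -0.0773, 0.3844], [-0.9995, 0.0262, 0.0193, 0.0361], [0.0213, 0.0768, 0.9968, 1.3191], [0.0, 0.0, 0.0, 1.0]] ['intrinsics', 'T']
scene [[531.3, 0.0, 324.7], [0.0, 531.3, 229.0], [0.0, 0.0, 1.0]] [[0.7083, 0.3367, -0.6205, -0.2275], [-0.7057, 0.3601, -0.6101, -0.6577], [0.018, 0.87, 0.4927, 0.5689], [0.0, 0.0, 0.0, 1.0]] ['intrinsics', 'T']
{'time_s': 0.1, 'qpos': [1.117, 0.343, 1.525, -0.0, 1.275, -0.146], 'qd': [-0.001, -0.001, -0.002, -0.003, -0.001, 0.0], 'joint_efforts': [0.001, -43.445, -24.65, -0.0, 0.005, -0.0], 'tcp_pos': [0.159, 0.5, 0.231], 'tool_rot': [-0.481, -3.104, 0.002], 'force': [0.291, -0.426, 0.336], 'moment': [-0.035, -0.038, 0.026], 'finger_force': 0.0, 'grip_width': 0.085}
```

View pics/top0.png

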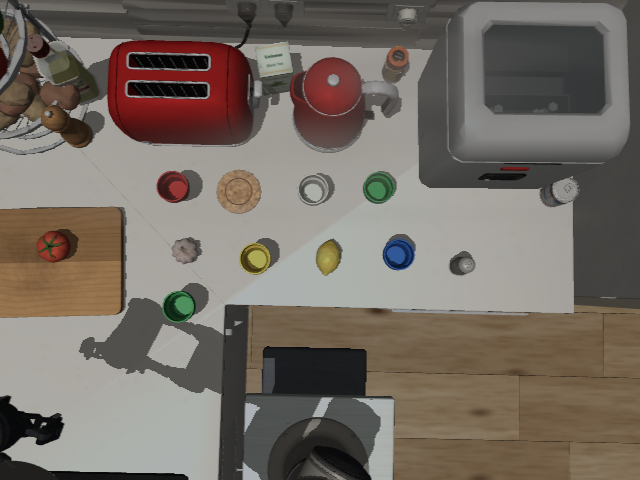

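View pics/scene0.png

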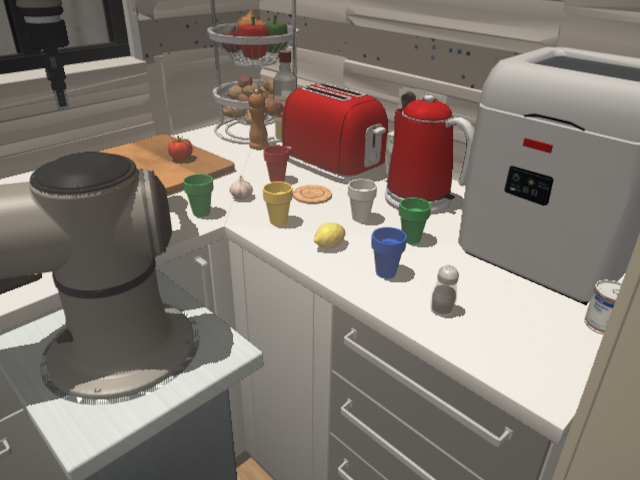

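The top view shows blue (398,254), yellow (255,258), red (173,186), white (314,189), the coaster (239,191), and the target green cup at (379,187). The other green cup, at (179,306), is the look-alike. In the top view, image right is the robot's right.

```bash
cat > h.py <<'E'
from plant import get_state,camera,camera_info,r
import cv2,numpy as np
from scipy.optimize import least_squares
from scipy.spatial.transform import Rotation as Ro
def rays(info,px):
    K=np.array(info["intrinsics"]);T=np.array(info["T"])
    p=np.c_[px,np.ones(len(px))]@np.linalg.inv(K).T
    return T[:3,3],(p*[1,-1,-1])@T[:3,:3].T
def plane(info,px,z):
    o,d=rays(info,np.asarray(px,float)); return (o+d*((z-o[2])/d[:,2])[:,None])[:,:2]
HUE=dict(blue=(105,125),yellow=(22,34),green=(50,85),red=(0,8))
def mask(im,c,win=None):
    h=cv2.cvtColor(im,cv2.COLOR_RGB2HSV);lo,hi=HUE[c]
    m=cv2.inRange(h,(lo,90,30),(hi,255,255))
    if c=="red": m|=cv2.inRange(h,(172,90,30),(180,255,255))
    if win:
        w=np.zeros_like(m);u,v,a=win;w[v-a:v+a,u-a:u+a]=255;m&=w
    return m
def hull(m):
    cs,_=cv2.findContours(m,cv2.RETR_EXTERNAL,cv2.CHAIN_APPROX_NONE)
    return cv2.convexHull(max(cs,key=cv2.contourArea))[:,0,:]
def dense(c,n=200):
    q=np.vstack([c,c[:1]]).astype(float);s=np.r_[0,np.cumsum(np.linalg.norm(np.diff(q,axis=0),axis=1))]
    t=np.linspace(0,s[-1],n);return np.c_[np.interp(t,s,q[:,0]),np.interp(t,s,q[:,1])]
def rim(info,m,z,R=.032,free=False):
    P=plane(info,dense(hull(m)),z);o=np.array(info["T"])[:2,3]
    c=P.mean(0);e=(c-o)/np.linalg.norm(c-o)
    for _ in range(3):
        Q=P[(P-c)@e>0]
        f=least_squares(lambda x:np.hypot(*(Q-x[:2]).T)-(x[2] if free else R),[*c,R],loss="soft_l1",f_scale=.001)
        c=f.x[:2]
    return c,1e3*np.sqrt(np.mean(f.fun**2)),f.x[2]
def go(xyz,ydir=None):
    """units for the row; ydir=wanted angle (deg, world) of tool y, mod 180"""
    s=get_state();R=Ro.from_rotvec(s["tool_rot"]).as_matrix()
    d=R.T@(np.array(xyz)-s["tcp_pos"])/.04
    a=np.degrees(np.arctan2(R[1,1],R[0,1]));t=None
    if ydir is not None: t=((a-ydir+90)%180-90)/5
    print("t",s["time_s"],"tcp",np.round(s["tcp_pos"],4),"yang",round(a,1),"row",np.round(d,3),t and round(t,2),"q6",round(s["qpos"][5],2))
E
cat > m.py <<'E'
from h import *
im=camera("top");i=camera_info("top")
for c,w in dict(blue=(398,254,25),yellow=(255,258,25),green=(379,187,25),red=(173,186,25)).items():
    m=mask(im,c,w);print(c,hull(m).min(0),hull(m).max(0),*rim(i,m,.084),rim(i,m,.084,free=True)[2])
im2=camera("scene");i2=camera_info("scene")
for c,w in dict(blue=(388,251,35),yellow=(278,203,28),green=(414,220,26),red=(277,163,20)).items():
    m=mask(im2,c,w);print(c,hull(m).min(0),hull(m).max(0),*rim(i2,m,.084),rim(i2,m,.084,free=True)[2])
h=cv2.cvtColor(im,cv2.COLOR_RGB2HSV);w=np.zeros(h.shape[:2],np.uint8);w[165:217,212:266]=255
m=cv2.inRange(h,(5,50,60),(25,255,255))&w;P=plane(i,dense(hull(m)),.008);(c,rr)=cv2.minEnclosingCircle(P.astype(np.float32))
print("coaster",hull(m).min(0),hull(m).max(0),c,rr,P.mean(0))
print("other",plane(i,[(314,189),(292,95),(345,110),(385,95),(330,150),(419,187),(165,143),(328,257),(462,264),(185,250)],.05).round(3).tolist())
E
python3 m.py
```

```text
blue [383 239] [414 269] [ 0.45482408 -0.15146628] 0.5639169895722288 0.032 0.030957469411927653
yellow [239 243] [270 273] [0.43850317 0.13971694] 0.39421607752368776 0.032 0.03134441845084101
green [363 173] [394 201] [ 0.59009828 -0.10893541] 0.9551472430979726 0.032 0.03041056526188421
red [157 171] [188 202] [0.5816452  0.31265114] 0.6251368150345087 0.032 0.031101184343686236
blue [372 228] [406 277] [ 0.45095127 -0.15597951] 1.1532028613414635 0.032 0.031833155076431065
yellow [277 192] [283 194] [0.4214197  0.08454578] 2.8503454039926726 0.032 0.007777441303771268
green [400 198] [430 235] [ 0.58739822 -0.1113259 ] 0.8332322021257883 0.032 0.03155322613478724
red [264 143] [296 181] [0.60500767 0.31128438] 6.388765871032513 0.032 0.048831075889329056
coaster [217 170] [260 213] (0.5869172215461731, 0.18735377490520477) 0.04804437980055809 [0.58685386 0.18683492]
other [[0.589, 0.023], [0.79, 0.075], [0.761, -0.039], [0.796, -0.123], [0.673, -0.009], [0.6, -0.199], [0.678, 0.339], [0.447, -0.01], [0.439, -0.291], [0.454, 0.288]]
```

Run:
```python
from h import *
go([.44,.15,.25],90);go([.454,-.152,.25],90)
```

```text
t 0.2 tcp [0.1589 0.5001 0.2309] yang 72.4 row [-9.348 -6.214 -0.473] -3.53 q6 -0.15
t 0.2 tcp [0.1589 0.5001 0.2309] yang 72.4 row [-11.969 -13.303  -0.467] -3.53 q6 -0.15
```

```bash
python3 -m handwheel '{"series":[-9.35,-6.21,-0.47,-3.53,-9.35,-6.21,-0.47,-3.53,-9.35,-6.21,-0.47,-3.53,-9.35,-6.21,-0.47,-3.53,-9.35,-6.21,-0.47,-3.53,-9.35,-6.21,-0.47,-3.53,-9.35,-6.21,-0.47,-3.53,-9.35,-6.21,-0.47,-3.53,-9.35,-6.21,-0.47,-3.53,-11.97,-13.3,-0.47,-3.53,-11.97,-13.3,-0.47,-3.53,-11.97,-13.3,-0.47,-3.53,-11.97,-13.3,-0.47,-3.53,-11.97,-13.3,-0.47,-3.53,-11.97,-13.3,-0.47,-3.53,-11.97,-13.3,-0.47,-3.53,-11.97,-13.3,-0.47,-3.53,-11.97,-13.3,-0.47,-3.53,-11.97,-13.3,-0.47,-3.53,-11.97,-13.3,-0.47,-3.53]}' 1 40
python3 - <<'E'
from h import *
i=camera_info("wrist");im=camera("wrist");cv2.imwrite("pics/w1.png",im[:,:,::-1]);np.save("w1.npy",im)
print(np.round(i["intrinsics"],1).tolist(),np.round(i["T"],3).tolist())
m=mask(im,"blue");print(hull(m).min(0),hull(m).max(0),rim(i,m,.084),rim(i,m,.084,free=True))
go([.454,-.152,.25],90)
E
```

```text
time_s: 1.87
tcp_pos: [0.454, -0.1535, 0.2495]
tool_rot: [-0.006, -3.141, -0.001]
force: [-0.2, 0.3, 1.1]
grip_width: 0.0854
finger_force: 0.0
[[405.9, 0.0, 313.8], [0.0, 405.9, 234.8], [0.0, 0.0, 1.0]] [[0.005, -0.945, -0.327, 0.369], [1.0, 0.005, 0.001, -0.153], [0.001, -0.327, 0.945, 0.393], [0.0, 0.0, 0.0, 1.0]]
[277 164] [355 244] (array([ 0.4515952 , -0.15180578]), np.float64(0.48123641523517885), np.float64(0.032)) (array([ 0.45282218, -0.15177178]), np.float64(0.1367953119023965), np.float64(0.03103309341821124))
t 1.9167 tcp [ 0.4538 -0.152   0.2496] yang 89.9 row [-0.005 -0.    -0.01 ] -0.02 q6 -2.05
```

View pics/w1.png

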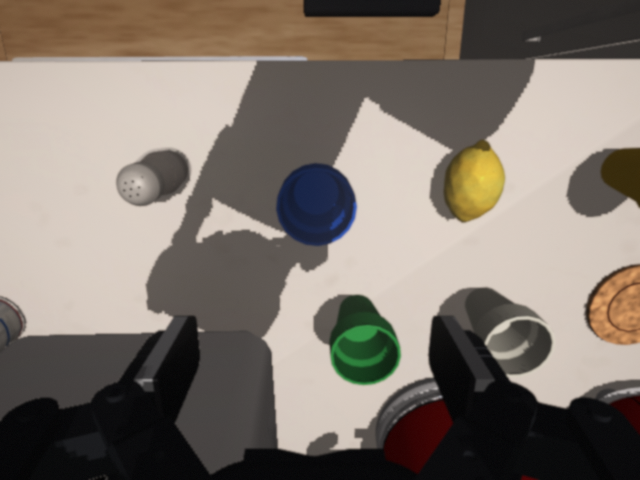

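The wrist view shows blue at (316,204). Its measured position is (0.453,-0.152), which agrees with the top view. I'll descend and grip.

```bash
python3 -m handwheel '{"series":[0,0,1,0,0,0,2,0,0,0,3,0,0,0,4,0,0,0,4.6,0,0,0,4.94,0,0,0,4.94,0,0,0,4.94,0]}' 1 40
python3 -m handwheel '{"series":[0,0,0,0,0,0,0,0,0,0,0,0,0,0,0,0,0,0,0,0,0,0,0,0,0,0,0,0,0,0,0,0]}' 0 40
python3 - <<'E'
from h import *
im=camera("scene");cv2.imwrite("pics/s1.png",cv2.resize(im[150:330,290:530,::-1],None,fx=3,fy=3))
go([.587,.187,.2],90)
E
```

```text
time_s: 2.58
tcp_pos: [0.454, -0.1503, 0.0525]
tool_rot: [0.003, -3.14, -0.001]
force: [0.1, -0.9, -0.5]
grip_width: 0.0851
finger_force: 0.0
time_s: 3.25
tcp_pos: [0.4552, -0.1518, 0.0543]
tool_rot: [-0.0, 3.138, -0.002]
force: [-0.2, 1.5, 5.1]
grip_width: 0.0621
finger_force: 43.6
t 3.3 tcp [ 0.4552 -0.1518  0.0543] yang 90.0 row [-3.309  8.466 -3.642] 0.0 q6 -2.05
```

View pics/s1.png

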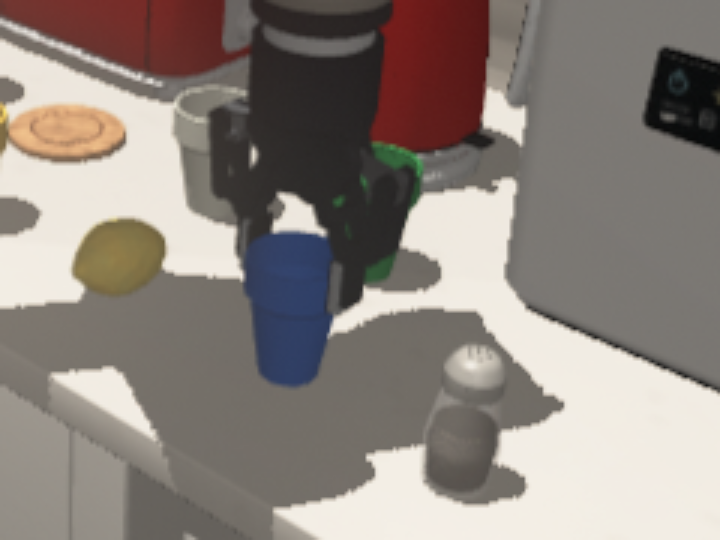

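```bash
python3 -m handwheel '{"series":[0,0,-0.5,0,0,0,-1.2,0,0,0,-2,0,-0.3,0.8,-2.5,0,-0.7,1.6,-2.5,0,-1.0,2.4,-2.5,0,-1.3,3.2,-2.5,0,-1.6,4.0,-2.5,0,-1.9,4.8,-2.5,0,-2.2,5.6,-2.5,0,-2.5,6.4,-2.5,0,-2.8,7.2,-2.5,0,-3.1,7.9,-2.5,0,-3.28,8.3,-2.5,0,-3.34,8.47,-2.5,0,-3.34,8.47,-2.0,0,-3.34,8.47,-1.5,0,-3.34,8.47,-1.0,0,-3.34,8.47,-1.0,0,-3.34,8.47,-1.0,0]}' - 40
python3 - <<'E'
from h import *
im=camera("scene");i=camera_info("scene");t=camera("top");it=camera_info("top")
cv2.imwrite("pics/s2.png",cv2.resize(np.hstack([im[100:250,230:400,::-1],t[130:280,170:340,::-1]]),None,fx=2,fy=2))
go([.588,.187,.061],90)
i=camera_info("wrist");im=camera("wrist");cv2.imwrite("pics/w2.png",im[:,:,::-1])
m=mask(im,"blue");print(hull(m).min(0),hull(m).max(0),rim(i,m,.124),rim(i,m,.124,free=True))
E
```

```text
time_s: 4.97
tcp_pos: [0.5871, 0.1864, 0.0924]
tool_rot: [-0.001, -3.14, 0.001]
force: [0.4, -0.6, -0.6]
grip_width: 0.062
finger_force: 44.4
t 5.0667 tcp [0.5885 0.1868 0.0943] yang 90.0 row [0.015 0.004 0.831] -0.0 q6 -1.39
[218 230] [409 435] (array([0.58583244, 0.18662358]), np.float64(0.2840262584339419), np.float64(0.032)) (array([0.58639874, 0.18661055]), np.float64(0.20510904633733507), np.float64(0.03155086555457151))
```

View pics/s2.png

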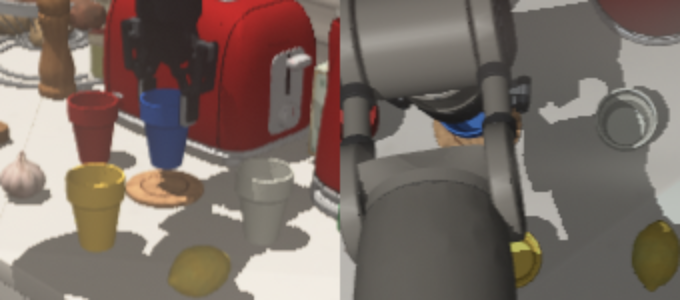

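View pics/w2.png

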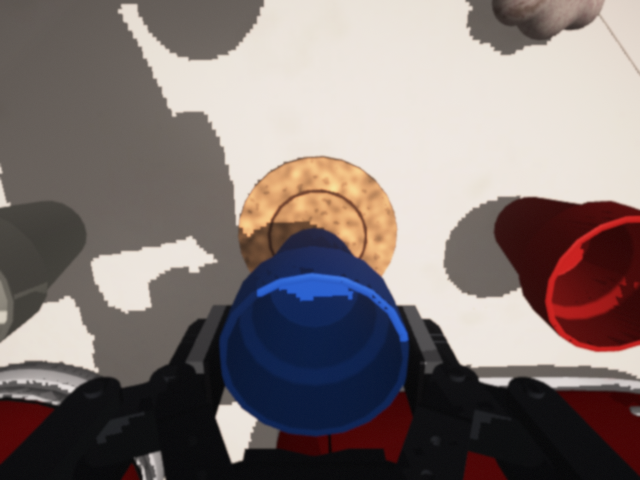

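The blue cup is in hand over the coaster, with its rim centred at about (314,355) in the wrist view. The foot and coaster are both centred near column 317. I'll lower it and release.

```bash
python3 -m handwheel '{"series":[0,0,0.4,0,0,0,0.65,0,0,0,0.78,0,0,0,0.8,0,0,0,0.8,0,0,0,0.8,0]}' - 40
python3 -m handwheel '{"series":[0,0,0,0,0,0,0,0,0,0,0,0,0,0,0,0,0,0,0,0,0,0,-0.5,0,0,0,-1.3,0,0,0,-2.3,0,0,0,-3.3,0,0,0,-4.3,0,0,0,-4.3,0,0,0,-4.3,0]}' 1 40
python3 - <<'E'
from h import *
i=camera_info("wrist");im=camera("wrist")
m=mask(im,"blue");print(hull(m).min(0),hull(m).max(0),rim(i,m,.092),rim(i,m,.092,free=True))
h=cv2.cvtColor(im,cv2.COLOR_RGB2HSV)
m=cv2.inRange(h,(5,50,60),(20,255,255));P=plane(i,dense(hull(m)),.008);c,rr=cv2.minEnclosingCircle(P.astype(np.float32));print("coaster",c,rr)
go([.4395,.14,.25],90)
E
```

```text
time_s: 5.62
tcp_pos: [0.5884, 0.1872, 0.0622]
tool_rot: [-0.0, 3.139, 0.001]
force: [-2.5, -0.3, 6.1]
grip_width: 0.0618
finger_force: 44.6
time_s: 6.62
tcp_pos: [0.5888, 0.1874, 0.2354]
tool_rot: [-0.0, 3.136, 0.002]
force: [-0.7, -0.6, -0.4]
grip_width: 0.0857
finger_force: 0.0
[270 166] [355 252] (array([0.5851505 , 0.18609964]), np.float64(0.5409524506224382), np.float64(0.032)) (array([0.58645999, 0.18613431]), np.float64(0.29622968422035173), np.float64(0.030975300318111576))
coaster (0.5835445523262024, 0.18840856850147247) 0.04774629697203636
t 6.6667 tcp [0.5877 0.1872 0.233 ] yang 90.0 row [ 3.705 -1.178 -0.431] 0.0 q6 -1.39
```

```bash
python3 -m handwheel '{"series":[1,-0.3,0,0,2,-0.6,0,0,3,-0.9,0,0,3.71,-1.17,0,0,3.71,-1.17,0,0,3.71,-1.17,0,0,3.71,-1.17,0,0]}' 1 40
python3 - <<'E'
from h import *
i=camera_info("wrist");im=camera("wrist")
m=mask(im,"yellow",(313,215,80));print(hull(m).min(0),hull(m).max(0),rim(i,m,.084),rim(i,m,.084,free=True))
go([.4395,.14,.052],90)
E
```

```text
time_s: 7.25
tcp_pos: [0.4396, 0.1403, 0.2318]
tool_rot: [0.0, -3.141, -0.0]
force: [0.6, -0.1, 0.3]
grip_width: 0.0851
finger_force: 0.0
[275 168] [358 250] (array([0.4357231 , 0.14209797]), np.float64(0.3997461412851262), np.float64(0.032)) (array([0.43668276, 0.14212   ]), np.float64(0.16894777684785306), np.float64(0.031245157605158076))
t 7.3 tcp [0.4401 0.1404 0.2318] yang 90.0 row [ 0.012 -0.011  4.496] 0.0 q6 -1.43
```

```bash
python3 -m handwheel '{"series":[0.04,0.03,0.8,0,0.04,0.03,1.8,0,0.04,0.03,2.8,0,0.04,0.03,3.7,0,0.04,0.03,4.3,0,0.04,0.03,4.5,0,0.04,0.03,4.5,0,0.04,0.03,4.5,0]}' 1 40
python3 -m handwheel '{"series":[0,0,0,0,0,0,0,0,0,0,0,0,0,0,0,0,0,0,0,0,0,0,0,0,0,0,0,0]}' 0 40
python3 -m handwheel '{"series":[0,0,-0.5,0,0,0,-1.3,0,0,0,-2.3,0,0,0,-3.2,0,0,0,-3.7,0,0,0,-3.7,0,0,0,-3.7,0]}' - 40
python3 - <<'E'
from h import *
i=camera_info("wrist");im=camera("wrist");s=get_state()["tcp_pos"];zr=s[2]-.052+.084
m=mask(im,"yellow",(313,350,130));print(hull(m).min(0),hull(m).max(0),rim(i,m,zr),rim(i,m,zr,free=True))
go([.588,.187,.2],90)
E
```

```text
time_s: 7.97
tcp_pos: [0.4387, 0.1417, 0.0527]
tool_rot: [-0.0, 3.141, 0.0]
force: [-0.5, 0.1, 0.4]
grip_width: 0.0854
finger_force: 0.0
time_s: 8.55
tcp_pos: [0.4392, 0.1418, 0.0545]
tool_rot: [-0.001, 3.137, 0.001]
force: [-0.3, 0.5, 5.2]
grip_width: 0.0634
finger_force: 43.0
time_s: 9.13
tcp_pos: [0.4383, 0.1416, 0.2023]
tool_rot: [-0.001, 3.137, 0.001]
force: [-0.4, 0.1, -2.2]
grip_width: 0.0632
finger_force: 44.6
[270 271] [411 346] (array([0.39145153, 0.16444502]), np.float64(7.033483011018146), np.float64(0.032)) (array([-70.03024813,  38.0798846 ]), np.float64(5.909831513105978), np.float64(80.00829051885023))
t 9.1833 tcp [0.4374 0.1415 0.2008] yang 90.0 row [-3.765  1.137  0.024] 0.0 q6 -1.43
```

```bash
python3 -m handwheel '{"series":[-0.4,0.1,0,0,-1.2,0.35,0,0,-2.0,0.6,0,0,-2.8,0.85,0,0,-3.4,1.05,0,0,-3.75,1.13,0,0,-3.75,1.13,0.6,0,-3.75,1.13,1.1,0,-3.75,1.13,1.1,0,-3.75,1.13,1.1,0]}' - 40
sed -i 's/yellow=(22,34)/yellow=(18,38)/; s/(lo,90,30)/(lo,90,15)/' h.py
python3 - <<'E'
from h import *
i=camera_info("wrist");im=camera("wrist");s=get_state()["tcp_pos"];zr=s[2]-.052+.084
m=mask(im,"yellow",(313,350,129));print(hull(m).min(0),hull(m).max(0),rim(i,m,zr),rim(i,m,zr,free=True))
go([.588,.187,.09],90);cv2.imwrite("pics/w3.png",im[:,:,::-1])
E
```

```text
time_s: 10.02
tcp_pos: [0.5863, 0.1865, 0.1542]
tool_rot: [0.0, -3.136, 0.001]
force: [-0.1, -0.4, -0.4]
grip_width: 0.0634
finger_force: 44.6
[216 228] [412 433] (array([0.57877623, 0.18622268]), np.float64(0.511718320723769), np.float64(0.032)) (array([0.58011627, 0.18621402]), np.float64(0.21279224423122883), np.float64(0.03093389825719066))
t 10.0667 tcp [0.5873 0.1867 0.1559] yang 90.0 row [-0.02   0.009  1.648] 0.0 q6 -1.39
```

View pics/w3.png

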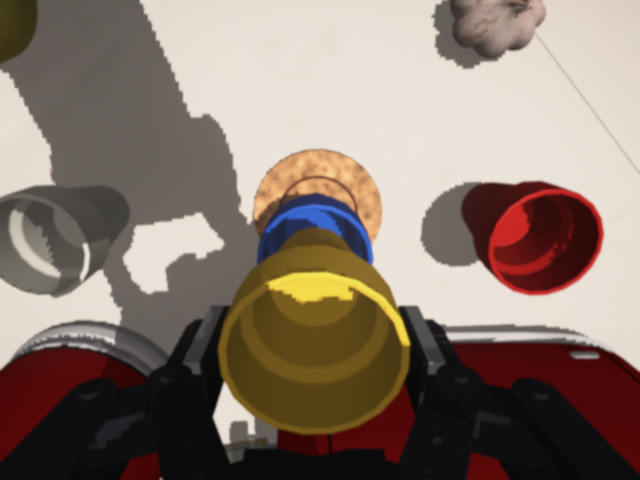

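Yellow sits in the hand the same way blue did (rim at 316,352, mask box within 2–3 px) and is centred over blue. I'll lower it slowly.

```bash
python3 -m handwheel '{"series":[0,0,0.4,0,0,0,0.8,0,0,0,1.1,0,0,0,1.3,0,0,0,1.4,0,0,0,1.5,0,0,0,1.5,0,0,0,1.5,0]}' - 40
python3 -m handwheel '{"series":[0,0,0.05,0,0,0,0.1,0,0,0,0.14,0,0,0,0.14,0,0,0,0.14,0]}' - 40
```

```text
time_s: 10.73
tcp_pos: [0.5881, 0.1868, 0.0972]
tool_rot: [-0.0, 3.14, 0.0]
force: [0.1, -0.0, 0.2]
grip_width: 0.0637
finger_force: 44.6
time_s: 11.15
tcp_pos: [0.5884, 0.1868, 0.0925]
tool_rot: [-0.0, 3.139, 0.0]
force: [-1.6, 0.0, 7.4]
grip_width: 0.0634
finger_force: 45.2
```

```bash
python3 -m handwheel '{"series":[0,0,0,0,0,0,0,0,0,0,0,0,0,0,0,0,0,0,0,0,0,0,-0.5,0,0,0,-1.3,0,0,0,-2.3,0,0,0,-3.3,0,0.5,-0.5,-4,0,1.0,-1.3,-4,0,1.2,-2.2,-4,0,1.2,-3.2,-4,0,1.2,-4.2,-4,0,1.2,-5.2,-4,0,1.0,-6.1,-4,0,0.5,-7,-4,0,-0.1,-7.39,-4,0,-0.1,-7.39,-4,0,-0.1,-7.39,-4,0]}' 1 40
python3 - <<'E'
from h import *
i=camera_info("wrist");im=camera("wrist")
m=mask(im,"green",(313,215,80));print(hull(m).min(0),hull(m).max(0),rim(i,m,.084),rim(i,m,.084,free=True))
go([.592,-.109,.052],90)
im=camera("top");cv2.imwrite("pics/t4.png",cv2.resize(im[140:290,150:450,::-1],None,fx=2,fy=2))
E
```

```text
time_s: 12.82
tcp_pos: [0.592, -0.11, 0.2498]
tool_rot: [-0.003, -3.14, -0.001]
force: [-0.9, 0.5, 0.0]
grip_width: 0.0854
finger_force: 0.0
[278 165] [355 244] (array([ 0.58886382, -0.10819872]), np.float64(0.7029682298289003), np.float64(0.032)) (array([ 0.59054507, -0.10814908]), np.float64(0.3350093499271408), np.float64(0.0306981572414579))
t 12.8667 tcp [ 0.5915 -0.1089  0.2502] yang 90.0 row [-0.02  -0.006  4.954] -0.0 q6 -1.88
```

View pics/t4.png

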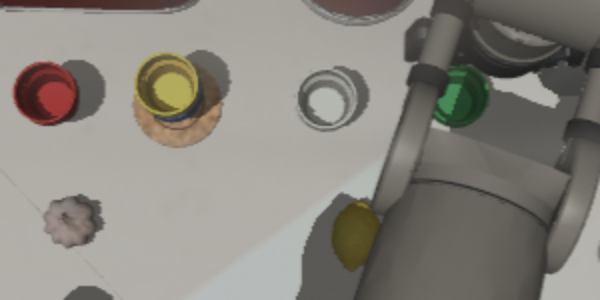

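The top view shows yellow nested in blue on the coaster, at (168,85) in the crop. Green is directly under the gripper, so I'll grip it.

```bash
python3 -m handwheel '{"series":[0,0.01,0.8,0,0,0.01,1.8,0,0,0.01,2.8,0,0,0.01,3.8,0,0,0.01,4.6,0,0,0.01,4.96,0,0,0.01,4.96,0,0,0.01,4.96,0]}' 1 40
python3 -m handwheel '{"series":[0,0,0,0,0,0,0,0,0,0,0,0,0,0,0,0,0,0,0,0,0,0,0,0,0,0,0,0]}' 0 40
python3 -m handwheel '{"series":[0,0,-0.5,0,0,0,-1.3,0,0,0,-2.3,0,0,0,-3.2,0,0.3,0.4,-4.0,0,0.9,1.2,-4.5,0,1.2,2.2,-4.5,0,1.2,3.2,-4.5,0,1.2,4.2,-4.5,0,1.0,5.2,-4.5,0,0.7,6.1,-4.5,0,0.3,6.9,-4.5,0,0.1,7.36,-4.5,0,0.1,7.36,-4.2,0,0.1,7.36,-3.6,0,0.1,7.36,-3.3,0,0.1,7.36,-3.3,0,0.1,7.36,-3.3,0]}' - 40
python3 - <<'E'
from h import *
i=camera_info("wrist");im=camera("wrist");s=get_state()["tcp_pos"];zr=s[2]-.052+.084
m=mask(im,"green",(313,350,129));print(hull(m).min(0),hull(m).max(0),rim(i,m,zr,free=True))
go([.588,.1867,.12],90);cv2.imwrite("pics/w5.png",im[:,:,::-1])
E
```

```text
time_s: 13.58
tcp_pos: [0.5914, -0.1074, 0.0528]
tool_rot: [0.003, -3.141, -0.001]
force: [-0.3, -1.1, -0.0]
grip_width: 0.0854
finger_force: 0.0
time_s: 14.17
tcp_pos: [0.5931, -0.1085, 0.0553]
tool_rot: [-0.001, 3.137, -0.001]
force: [-1.1, 1.4, 6.0]
grip_width: 0.0637
finger_force: 43.9
time_s: 15.67
tcp_pos: [0.5876, 0.186, 0.1853]
tool_rot: [-0.001, 3.141, 0.0]
force: [-0.5, -0.4, -0.4]
grip_width: 0.0632
finger_force: 44.6
[217 232] [410 431] (array([0.58147593, 0.18573894]), np.float64(0.18932868206735406), np.float64(0.03080170905695525))
t 15.7167 tcp [0.5882 0.186  0.1861] yang 90.0 row [0.008 0.017 1.653] 0.0 q6 -1.39
```

View pics/w5.png

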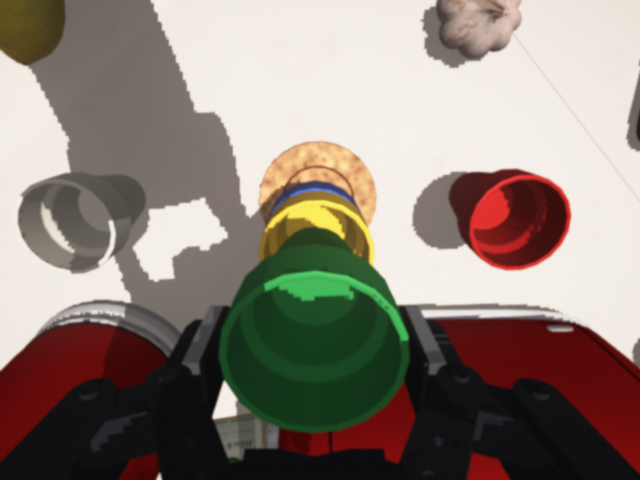

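```bash
python3 -m handwheel '{"series":[-0.02,0.017,0.4,0,-0.02,0.017,0.8,0,-0.02,0.017,1.1,0,-0.02,0.017,1.3,0,-0.02,0.017,1.38,0,-0.02,0.017,1.45,0,-0.02,0.017,1.45,0,-0.02,0.017,1.45,0]}' - 40
python3 -m handwheel '{"series":[0,0,0.05,0,0,0,0.1,0,0,0,0.14,0,0,0,0.14,0,0,0,0.14,0]}' - 40
```

```text
time_s: 16.38
tcp_pos: [0.589, 0.1867, 0.1274]
tool_rot: [-0.0, 3.14, 0.001]
force: [-1.3, 0.2, -1.2]
grip_width: 0.0636
finger_force: 44.6
time_s: 16.8
tcp_pos: [0.5896, 0.1866, 0.1232]
tool_rot: [-0.0, 3.138, 0.001]
force: [-1.8, -0.5, 9.9]
grip_width: 0.0636
finger_force: 45.5
```

```bash
python3 -m handwheel '{"series":[0,0,0,0,0,0,0,0,0,0,0,0,0,0,0,0,0,0,0,0,0,0,-0.5,0,0,0,-1.2,0,0,0,-2.1,0,0,0,-3,0,0.05,0.5,-3.2,0,0.13,1.3,-3.2,0,0.13,2.2,-3.2,0,0.13,2.9,-3.2,0,0.13,3.16,-3.2,0,0.13,3.16,-3.2,0,0.13,3.16,-3.2,0]}' 1 40
python3 - <<'E'
from h import *
i=camera_info("wrist");im=camera("wrist")
m=mask(im,"red",(313,215,80));print(hull(m).min(0),hull(m).max(0),rim(i,m,.084),rim(i,m,.084,free=True))
go([.5835,.313,.052],90)
E
```

```text
time_s: 18.13
tcp_pos: [0.5831, 0.3128, 0.2484]
tool_rot: [0.002, -3.141, 0.001]
force: [0.4, -0.2, 0.8]
grip_width: 0.0854
finger_force: 0.0
[277 162] [357 244] (array([0.5795562 , 0.31496651]), np.float64(0.43842201703870226), np.float64(0.032)) (array([0.58036059, 0.31499488]), np.float64(0.3367896693264763), np.float64(0.03137814061450373))
t 18.1833 tcp [0.5833 0.3119 0.2486] yang 90.0 row [-0.006  0.031  4.914] -0.0 q6 -1.2
```

```bash
python3 -m handwheel '{"series":[0.035,0.035,0.8,0,0.035,0.035,1.8,0,0.035,0.035,2.8,0,0.035,0.035,3.8,0,0.035,0.035,4.6,0,0.035,0.035,4.91,0,0.035,0.035,4.91,0,0.035,0.035,4.91,0]}' 1 40
python3 -m handwheel '{"series":[0,0,0,0,0,0,0,0,0,0,0,0,0,0,0,0,0,0,0,0,0,0,0,0,0,0,0,0]}' 0 40
python3 -m handwheel '{"series":[0,0,-0.5,0,0,0,-1.3,0,0,0,-2.3,0,0,0,-3.2,0,0,0,-4.1,0,0,0,-4.6,0,0,0,-4.6,0,-0.05,-0.5,-4.6,0,-0.1,-1.3,-4.6,0,-0.16,-2.2,-4.6,0,-0.16,-2.9,-4.6,0,-0.16,-3.2,-4.6,0,-0.16,-3.2,-4.3,0,-0.16,-3.2,-4.05,0,-0.16,-3.2,-4.05,0,-0.16,-3.2,-4.05,0]}' - 40
python3 - <<'E'
from h import *
i=camera_info("wrist");im=camera("wrist");s=get_state()["tcp_pos"];zr=s[2]-.052+.084
m=mask(im,"red",(313,330,105));print(hull(m).min(0),hull(m).max(0),rim(i,m,zr,free=True))
go([.5885,.1867,.15],90);cv2.imwrite("pics/w6.png",im[:,:,::-1])
E
```

```text
time_s: 18.85
tcp_pos: [0.5828, 0.3136, 0.0536]
tool_rot: [0.002, 3.141, 0.0]
force: [0.4, 0.8, -0.2]
grip_width: 0.0852
finger_force: 0.0
time_s: 19.43
tcp_pos: [0.5836, 0.3149, 0.056]
tool_rot: [-0.001, 3.136, 0.003]
force: [-0.1, -1.0, 5.2]
grip_width: 0.0636
finger_force: 43.4
time_s: 20.77
tcp_pos: [0.5877, 0.1871, 0.2138]
tool_rot: [0.002, -3.14, -0.0]
force: [-0.5, 0.7, -0.9]
grip_width: 0.0634
finger_force: 44.4
[217 225] [417 434] (array([0.58295462, 0.1915452 ]), np.float64(3.122343308884894), np.float64(0.03326817089898104))
t 20.8167 tcp [0.5881 0.1873 0.2144] yang 90.1 row [-0.011 -0.015  1.61 ] 0.02 q6 -1.39
```

View pics/w6.png

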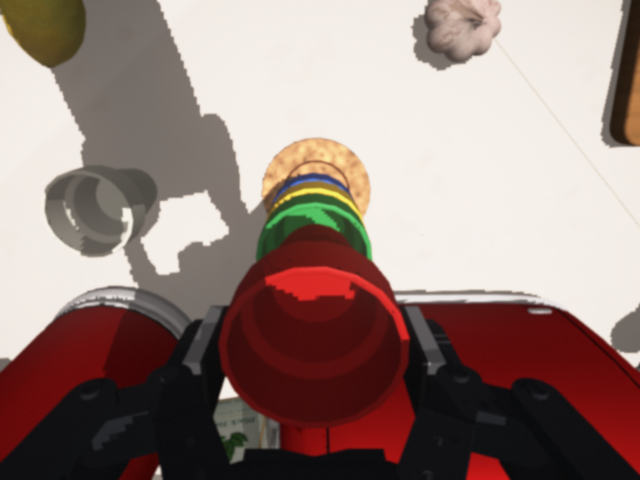

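Green is nested and the stack looks straight. Red's rim sits about 4 px higher in the hand than green's did, roughly 1.5 mm, so I'll correct for that while lowering.

```bash
python3 -m handwheel '{"series":[-0.04,-0.01,0.4,0,-0.04,-0.01,0.8,0,-0.04,-0.01,1.1,0,-0.04,-0.01,1.3,0,-0.04,-0.01,1.38,0,-0.04,-0.01,1.45,0,-0.04,-0.01,1.45,0,-0.04,-0.01,1.45,0]}' - 40
python3 -m handwheel '{"series":[0,0,0.05,0,0,0,0.1,0,0,0,0.14,0,0,0,0.14,0,0,0,0.14,0]}' - 40
```

```text
time_s: 21.48
tcp_pos: [0.5902, 0.1862, 0.1572]
tool_rot: [-0.001, 3.14, 0.0]
force: [0.0, -0.2, -1.5]
grip_width: 0.0632
finger_force: 44.4
time_s: 21.9
tcp_pos: [0.5913, 0.1859, 0.1539]
tool_rot: [-0.0, 3.136, 0.001]
force: [-0.9, -0.6, 11.6]
grip_width: 0.0634
finger_force: 45.4
```

Red is seated, with 11.6 N of contact. I'll release, back away and check.

```bash
python3 -m handwheel '{"series":[0,0,0,0,0,0,0,0,0,0,0,0,0,0,0,0,0,0,0,0,0,0,-0.5,0,0,0,-1.2,0,0,0,-2.1,0,0,0,-3,0,0.8,-0.5,-3,0,1.7,-1,-3,0,2.6,-1.8,-3,0,3.5,-2.6,-3,0,4.2,-3.4,-3,0,4.2,-4.4,-3,0,4.2,-5.2,-3,0,4.2,-5.2,-3,0,4.2,-5.2,-3,0]}' 1 40
python3 - <<'E'
from h import *
s=camera("scene");t=camera("top");i=camera_info("scene");it=camera_info("top")
cv2.imwrite("pics/f.png",cv2.resize(np.hstack([s[80:280,180:380,::-1],t[130:330,150:350,::-1]]),None,fx=2,fy=2,interpolation=cv2.INTER_CUBIC))
print("red rim expected z .182:",rim(it,mask(t,"red",(235,175,40)),.182,free=True))
E
```

```text
time_s: 23.4
tcp_pos: [0.4217, -0.024, 0.2711]
tool_rot: [0.007, 3.141, 0.0]
force: [0.8, 0.2, 0.2]
grip_width: 0.0858
finger_force: 0.0
red rim expected z .182: (array([0.58973979, 0.1851717 ]), np.float64(0.3447857154309833), np.float64(0.030909223811914122))
```

View pics/f.png

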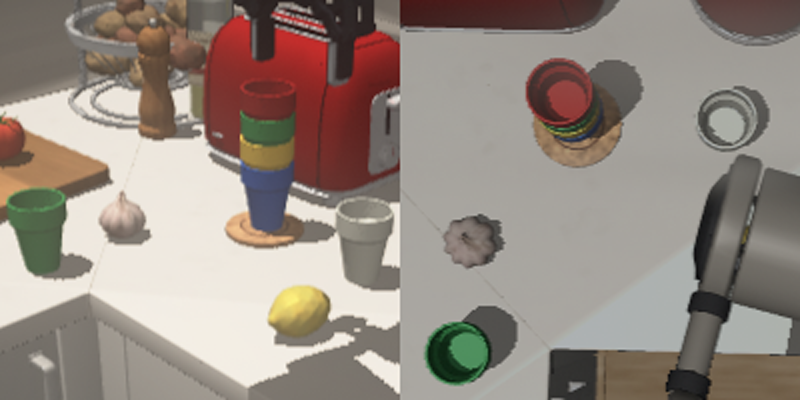

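The stack at (268,160) is upright, with even collar bands for blue, yellow, green and red. The red rim measures within 4 mm of the blue cup's axis, and the bystanders look unmoved.

```bash
python3 -c "
from plant import r
print(r.sign_off())"
```

```text
the job is handed in; nothing more can be done
None
```

The four cups are nested upright on the coaster (blue, yellow, green, red from the bottom), within about 4 mm of its centre by my camera measurements, and handed in at about 23.5 s; sign-off gave no verdict.

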